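# Lift the locked drawer stay and shut the drawer

## Robot

A 6-joint arm with a two-finger parallel gripper is mounted at the origin on a cart in front of the work surface, level with it; the furniture and walls round the work are solid. World frame = base frame: x ahead of the robot, y to its left, z up, the work surface at z = 0. Lengths are in mm, angles in rad, forces in N, time in s.
With the tool pointing down it reaches from about 425 to 950 mm from the base axis. Payload 3.5 kg.
Tool frame: the origin (TCP) lies at the very end of the fingers, on their centre line; the grasp point (between the pads) lies manip.tcp_to_grasp behind it (manip.tcp_to_grasp is the distance from the TCP to the grasp point, in mm); z points along the fingers, y is the line along which they close (so a half turn about z gives the same grasp; the last joint's range is limited). The gripper opens to 85 mm and grips with 20 to 120 N. Pads are 22 mm wide; open, the fingers measure 114 mm over their backs; the gripper's body (76 mm by 85 mm) begins 54 mm behind the grasp point. The pads swing forward as they close: fully open they stand 13 mm farther back than shut.
Start: joints at [-0.15, 0.286, 1.577, -0, 1.279, -0.15], TCP at [674.986, 0.032, 231.325] pointing down, gripper open.
Joint ranges: [-2.77, 2.77], [-0.9, 2.22], [0.21, 2.48], [-1.53, 4.67], [0.24, 2.81], [-2.84, 2.84]. Speed limits (rad/s): [2.79, 2.79, 3.14, 3.14, 3.14, 3.14].

## Interface

Orientations are given as a unit quaternion [w, x, y, z].
In Python, from plant import readout, optics, manip, models gives the robot as it stands.
- The arm moves only by the shell command python3 -m crank 'ROWS'. ROWS is JSON, a list of rows, each an object of numbers: "wx", "wy", "wz": the turn, a rotation vector about the tool's x, y, z in degrees; "tx", "ty", "tz": the shift along the tool's x, y, z in cm; "gripper": the finger opening in cm, from 0 to 8.54. A call has 1 to 20 rows; each row shifts and turns the commanded pose from where the row before left it, along the tool's axes as they then stand; what a row does not reach is not made up. A row lasts 1/8 s, in which the tool goes at most 62.5 mm and 10.7 degrees, less where a joint would pass 70% of its speed; a pose out of reach is approached as far as the arm can. A call with a gripper value outside its range is refused whole. The fingers move at their own pace and stop on an object; the grip force is fixed at half the most. Time passes only in rows, so rows that do not move let the fingers close. It gives the time, the measured TCP pose, the force, the opening and the grip force at its end, in the units of the state.
- readout.state(): the state, without advancing time (a new reading comes with each control period).
- optics.grab_frame(name): name is "scene" or "side" or "wrist"; returns a dict with "frame" (420x560x3 uint8, blue, green, red), "fx", "fy", "cx", "cy" (pixels), "rvec" (rotation vector, rad) and "tvec" (3), from world to camera coordinates, as OpenCV has them; the wrist camera has in their place "hand_eye" (4x4, takes a point from camera to tool coordinates, whose origin is the TCP and whose axes are the flange's). Camera axes: x right, y down, z forward; pixel columns grow to the right and rows downward; lengths in mm; the calibration is good to about 2 mm. The wrist camera is an equidistant fisheye: a pixel r from the principal point sees the ray r / f radians off the axis. A picture is of the moment at which its call begins: read the wrist's pose just before it. There is no depth.
- manip.job_done(): hands the job in; it is judged then, once.
Trained networks look in the newest picture that a camera, given by its name, has taken for a name from the list of things; names that differ only in an ending like _2 or _b are one class to them, and where a whole thing is asked for, a point or a joint stands for the part that bears it (a point fixed in the world has none). Each returns a list of dicts, best first, with "confidence" (0 to 1); they miss things now and then, are a little off and sometimes report something else, mostly with a low value. They report only what shows in the picture. A call takes as long as a camera call. They do not tell look-alikes from the thing itself.
- models.spot_in(camera, target): "bbox" ([centre column, centre row, width, height] in pixels, round what is visible of it).
- models.outline_of(camera, target): "region" (420x560 bool, what is visible of it) and "bbox" ([centre column, centre row, width, height] in pixels, round what is visible of it).
The state is a dict: "time_s": time; "joint_positions": joint angles; "qvel": joint speeds; "tau": joint torques, N m; "tool_pos": TCP position; "eef_rot": TCP orientation; "force": force on the tool from outside, world axes, zero at the start; "moment": the same for the moment, N m; "width": opening from 0.0 (shut) to 1.0 (fully open); "grip_force": force on a finger pad.
Only numpy, scipy, OpenCV 4.12 (cv2) and the standard library are available. Lean on these libraries where they do the work, as an engineer would, in place of code of your own. Each camera call takes 0.05 s, during which the arm holds its last target. There are 200 camera calls.

## Task

Two small wooden drawer units on the desk stand with their drawers locked open by a steel stay. On the unit whose drawer holds the small cardboard staple box, take the stay by its knob and swing it well up on its hinge, leave it up, then push that drawer fully home with the box still in it. Leave the other unit, which holds the roll of tape, as it is.

Things in the scene. Friction and masses are not known exactly. Their poses are not given: they have to be found in the camera images.
- unit_a: Fixed dark-wood drawer unit whose drawer holds the staple box: 130 (x) x 130 (y) x 75 mm high. Origin: centre of its underside, on the desk; x points to its back, y to its left seen from its front, z up. Its shut lid is fixed; the lid's hinge pin lies along y near the back, at x +58, z 80 mm, and carries the stay. Unit_b is the same in build.
- drawer_a (a joint): Open-topped drawer of unit_a: 0 = shut, grows (m) as it slides out to unit -x; starts near 0.061, stops at 0.072, slides at about 1.5 N. Front panel 12 mm thick, 128 wide, z 7 to 62 mm, front face at unit x = -77 mm - value. With the stay down it moves only 2 to 9 mm inward before the panel strikes the pawl.
- drawer_knob_a (a point): Centre of the front face of the drawer's round knob, 20 mm across, standing 22 mm out of the middle of the front panel: unit x = -99 mm - drawer value, y 0, z 36 mm. Push here toward unit +x.
- stay_a (a joint): Stay of unit_a: 0 = down, level, locked; grows (rad) as it swings up about the pin at unit x +58, y +38, z 80 mm (axis y), to 1.4. Steel bar 10 mm wide, 5 thick, running 174 mm forward of the pin, its pawl hanging 30 mm down behind the drawer's front panel (clear above 0.15 rad). The pivot is stiff (about 1 N at the knob): the stay remains where it is left.
- stay_knob_a (a point): Centre of the stay's grip: an upright disc knob on top of the bar, 24 mm across, 14 mm thick, flat faces toward unit +y and -y (pinch these). 163 mm forward of the pin and 24 mm above it when down (unit x -105, y +38, z 104 mm); it turns with the stay, so in a fixed vertical grip it pivots between the pads.
- staple_box: Small plain cardboard staple box, 30x52x21 mm, loose on the floor of drawer_a (floor 10 mm above the desk), behind its front panel. Origin: centre of its underside.
- unit_b: The other drawer unit, the same in build, with a 37 mm roll of tape in its drawer; origin and axes as unit_a. To be left as it is.
- drawer_b (a joint): Drawer of unit_b, values as drawer_a; stays open.
- stay_b (a joint): Stay of unit_b, values as stay_a; stays down.
Things that resemble listed ones, but are neither listed nor needed, are in the scene too. What is shaped like the staple_box but black is not meant.

How it is judged:
By the outcome, as a careful person would: the job done as asked, in the order asked, and still so for the second after the job is handed in, with the robot touching nothing.
It also fails if it takes over 48 s, if anything falls off the work surface, if the arm or the gripper's body presses on something with over 40 N, if the wrist force passes 120 N, or if a joint passes its speed limit or range.

## Working session

There is one attempt and no reset: what is moved stays moved. The work goes in short steps, Python scripts to look and compute and a shell command to move; the robot and the scene stay as the last step left them, time stands still between calls to the robot, and variables do not carry over. Pictures are saved under pics/ and viewed, at most 10 in all, crops included, and the job is handed in when it is done.

```bash
mkdir -p pics
cat > h.py <<'E'
import numpy as np, cv2
from plant import readout, optics, manip, models
def cam(f):
    R=cv2.Rodrigues(np.array(f["rvec"],float))[0]; return R,np.array(f["tvec"],float).ravel()
def proj(f,P):
    R,t=cam(f); q=np.atleast_2d(P)@R.T+t
    return np.c_[f["fx"]*q[:,0]/q[:,2]+f["cx"],f["fy"]*q[:,1]/q[:,2]+f["cy"]]
def ray(f,u,v):
    R,t=cam(f); d=R.T@np.array([(u-f["cx"])/f["fx"],(v-f["cy"])/f["fy"],1]); return -R.T@t,d
def onz(f,u,v,z):
    o,d=ray(f,u,v); return o+d*(z-o[2])/d[2]
E
python3 - <<'E'
from h import *
np.set_printoptions(precision=1,suppress=True)
s=readout.state(); print(s["time_s"],s["tool_pos"],s["eef_rot"],manip.tcp_to_grasp)
ims=[]
for c in ["scene","side","wrist"]:
    f=optics.grab_frame(c); cv2.imwrite(f"pics/{c}0.png",f["frame"])
    if c!="wrist": R,t=cam(f); print(c,-R.T@t,f["fx"])
    else: print(np.array(f["hand_eye"]),f["fx"],f["cx"],f["cy"])
    for n in ["unit_a","stay_knob_a","drawer_knob_a","staple_box","stay_a"]:
        for d in models.spot_in(c,n)[:4]: print(c,n,round(d["confidence"],2),np.array(d["bbox"]))
E
```

```text
0.0 [674.3   0.2 229.9] [-0.   0.7  0.7 -0. ] 18.700000000000003
scene [ 158.6 -578.8  812. ] 478.8781103148866
scene unit_a 0.98 [318.9 259.1 115.5  97.8]
scene unit_a 0.57 [245.2 181.5  98.9  77.6]
scene unit_a 0.22 [289.4 273.1  64.   65.2]
scene stay_knob_a 0.91 [309.5 235.4  79.3  40.5]
scene stay_knob_a 0.34 [223.9 195.8  51.7  51.2]
scene drawer_knob_a 0.82 [291.8 273.   56.6  66. ]
scene staple_box 0.83 [302.1 329.7  30.3  23.4]
scene staple_box 0.65 [251.8 328.9  27.3  30.6]
scene staple_box 0.54 [294.6 278.8  20.9  23. ]
scene stay_a 0.84 [236.5 163.7  61.3  39.4]
scene stay_a 0.61 [308.3 235.8  69.2  44.3]
side [346.5 585.5 660. ] 416.238887344266
side unit_a 0.71 [278.5 206.  103.7  75.2]
side unit_a 0.7 [214.3 300.5 134.4 102.4]
side stay_knob_a 0.61 [270.4 203.6  75.1  34.7]
side drawer_knob_a 0.72 [303.9 218.7  47.3  53.8]
side staple_box 0.52 [365.5 217.3  18.7  20.7]
side staple_box 0.5 [303.6 215.3  21.9  19.8]
side staple_box 0.49 [342.8 197.7  20.8  19.2]
side stay_a 0.84 [269.2 202.   75.7  37.8]
side stay_a 0.83 [197.9 302.1 102.8  46.9]
[[  -0.    -1.    -0.3   79.1]
 [   1.    -0.     0.     1.1]
 [  -0.    -0.3    1.  -143.2]
 [   0.     0.     0.     1. ]] 325.19226210127806 283.77688135514046 215.6757338606607
wrist unit_a 0.67 [238.7 279.  195.  133.6]
wrist unit_a 0.62 [243.6  42.7 225.8  83.8]
wrist stay_knob_a 0.69 [241.1 262.1 182.5  42.9]
wrist drawer_knob_a 0.69 [178.6 260.6  75.4 105.7]
wrist staple_box 0.91 [109.8 294.9  25.7  38.3]
wrist stay_a 0.64 [240.9 262.2 181.   39.2]
```

View pics/scene0.png

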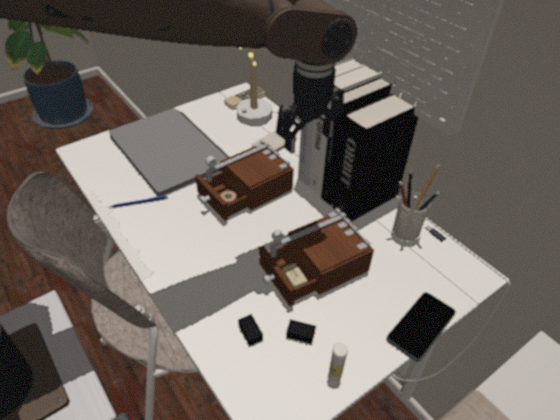

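View pics/side0.png

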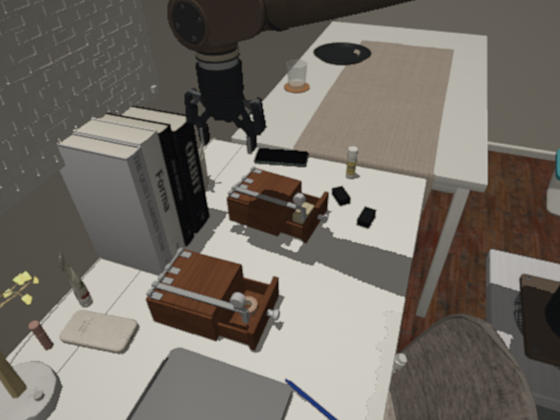

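View pics/wrist0.png

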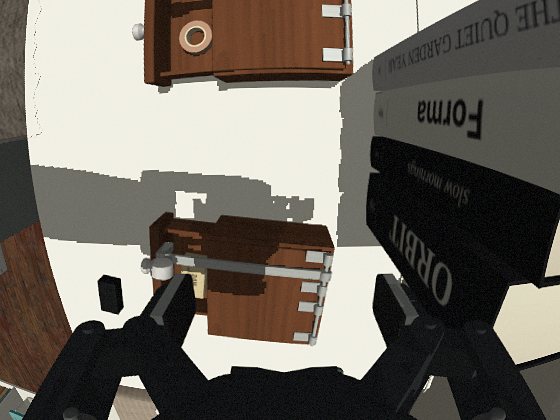

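The staple box (beige) is in the unit at scene (318,259), side (278,206), and wrist lower unit (240,280). The tape is in the other unit. I'll zoom in for keypoints.

Run:
```python
from h import *
a=cv2.imread("pics/scene0.png")[205:305,250:380]; b=cv2.imread("pics/side0.png")[160:245,215:345]; w=cv2.imread("pics/wrist0.png")[200:350,130:350]
A=cv2.resize(a,None,fx=3,fy=3,interpolation=2);B=cv2.resize(b,None,fx=3,fy=3,interpolation=2)
W=cv2.resize(w,None,fx=2,fy=2)
C=np.zeros((600,800,3),np.uint8); C[:300,:390]=A; C[:255,400:790]=B; C[300:600,:440]=W
cv2.imwrite("pics/crop.png",np.clip(C*1.3,0,255).astype(np.uint8))
```

```text
(no output)
```

View pics/crop.png

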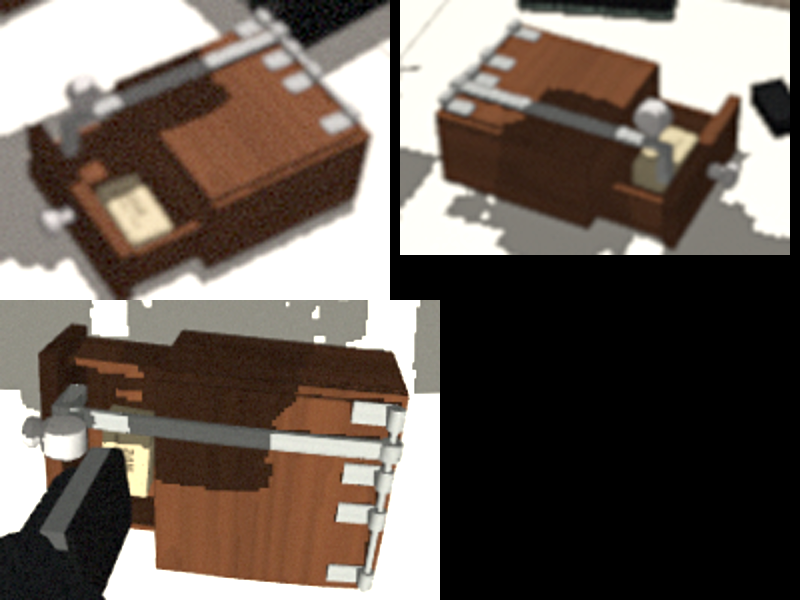

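The crops show the stay knob at scene (277,234) and side (299,198), and the drawer knob at scene (267,278) and side (325,217). Case corners are also clear. I'll fit the unit's pose from these.

```bash
cat >> h.py <<'E'
from scipy.spatial.transform import Rotation as Ro
def wproj(f,s,P):
    q=s["eef_rot"]; R=Ro.from_quat([q[1],q[2],q[3],q[0]]).as_matrix()
    T=(np.atleast_2d(P)-s["tool_pos"])@R
    H=np.array(f["hand_eye"]); c=(T-H[:3,3])@H[:3,:3]
    rho=np.hypot(c[:,0],c[:,1]); th=np.arctan2(rho,c[:,2])
    return np.c_[f["cx"]+f["fx"]*th*c[:,0]/rho, f["cy"]+f["fx"]*th*c[:,1]/rho]
def u2w(p,P):
    P=np.atleast_2d(np.array(P,float)); c,s=np.cos(p[2]),np.sin(p[2])
    return np.c_[p[0]+c*P[:,0]-s*P[:,1],p[1]+s*P[:,0]+c*P[:,1],P[:,2]]
E
python3 - <<'E'
from h import *
from scipy.optimize import least_squares
np.set_printoptions(precision=2,suppress=True)
s=readout.state()
F={c:optics.grab_frame(c) for c in ["scene","side","wrist"]}
obs=[("scene","SK",277.3,234.3),("scene","DK",267.3,277.7),("scene",(-65,-65,0),317.7,298.3),
("side","SK",299,197.7),("side","DK",325,216.7),("side",(-65,65,0),279,235.7),("side",(65,65,0),230,220),
("wrist","SK",162.5,268.5),("wrist",(58,38,80),324,275),("side",(58,38,80),233.3,191)]
def pt(k,d): return {"SK":(-105,38,104),"DK":(-99-d,0,36)}.get(k,k) if isinstance(k,str) else k
def res(p):
    o=[]
    for c,k,u,v in obs:
        P=u2w(p,pt(k,p[3])); o.append(((wproj(F[c],s,P) if c=="wrist" else proj(F[c],P))-[u,v])[0])
    return np.array(o)
r=min((least_squares(lambda p:res(p).ravel(),[650,-50,y,61],loss="soft_l1") for y in (-.6,0,.6)),key=lambda r:r.cost)
p=r.x;print(p,r.cost)
for o,e in zip(obs,res(p)): print(o[:2],e)
print("SK",u2w(p,[(-105,38,104),(-99-p[3],0,36)]))
np.save("p.npy",p)
E
```

```text
[ 656.11 -112.01   -0.1    50.88] 10.285930426918659
('scene', 'SK') [-0.04  0.89]
('scene', 'DK') [-0.28  0.44]
('scene', (-65, -65, 0)) [ 0.85 -3.58]
('side', 'SK') [0.11 1.05]
('side', 'DK') [-0.99  1.2 ]
('side', (-65, 65, 0)) [-1.44  0.78]
('side', (65, 65, 0)) [-1.47  0.12]
('wrist', 'SK') [-1.54  0.69]
('wrist', (58, 38, 80)) [0.07 0.17]
('side', (58, 38, 80)) [ 0.57 -3.19]
SK [[555.63 -63.3  104.  ]
 [507.04 -96.43  36.  ]]
```

```bash
python3 -m crank '[{"tx":-2.1,"ty":-4},{"tx":-2.1,"ty":-4},{"tx":-2.1,"ty":-3.9},{"wz":-10.5},{"wz":-10.5},{"wz":-10.5},{"wz":-10.5},{"wz":-10.5},{"wz":-10.5},{"wz":-10.5},{"wz":-10.5,"tz":4},{}]'
python3 - <<'E'
from h import *
np.set_printoptions(precision=2,suppress=True)
p=np.load("p.npy"); s=readout.state(); f=optics.grab_frame("wrist")
q=s["eef_rot"]; print(Ro.from_quat([q[1],q[2],q[3],q[0]]).as_matrix())
im=f["frame"].copy()
for P in [(-105,38,104),(-105,38,116),(-105,31,104),(-105,45,104),(58,38,80),(-99-p[3],0,36),(-65,-65,0),(-65,65,75),(-65,-65,75)]:
    u=wproj(f,s,u2w(p,P))[0]; print(P,u); cv2.circle(im,tuple(np.int32(u)),2,(0,255,0),-1)
for n in ["stay_knob_a","drawer_knob_a"]: print(n,[(d["confidence"],np.array(d["bbox"])) for d in models.spot_in("wrist",n)[:2]])
cv2.imwrite("pics/w1.png",im)
f=optics.grab_frame("scene"); print("book",onz(f,340,215,0))
E
```

```text
[[ 0.  1. -0.]
 [ 1. -0. -0.]
 [-0. -0. -1.]]
(-105, 38, 104) [160.98 269.17]
(-105, 38, 116) [156.87 274.85]
(-105, 31, 104) [161.36 275.37]
(-105, 45, 104) [160.61 262.85]
(58, 38, 80) [324.1  275.14]
(np.float64(-149.87949539485768), 0, 36) [147.32 266.64]
(-65, -65, 0) [217.63 303.82]
(-65, 65, 75) [206.51 237.47]
(-65, -65, 75) [206.9  337.54]
stay_knob_a [(0.88, array([242. , 260.6, 185.8,  44.8])), (0.31, array([177.8, 262.8,  71.8,  99.1]))]
drawer_knob_a [(0.74, array([176.4, 264.4,  70.8, 105. ]))]
book [775.84 -21.92   0.  ]invalid input
```

View pics/w1.png

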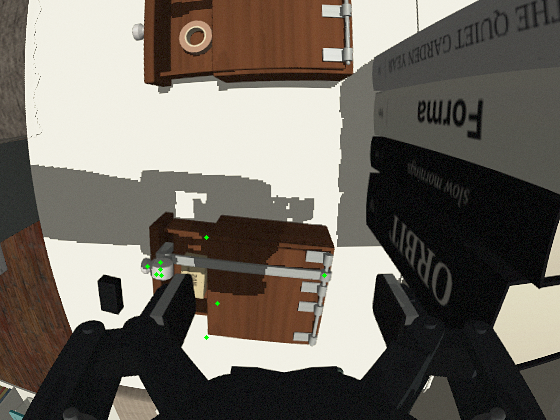

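```bash
python3 -m crank '[{"tx":-2.1,"ty":-4},{"tx":-2.1,"ty":-4},{"tx":-2.1,"ty":-3.9},{"wz":-10.5},{"wz":-10.5},{"wz":-10.5},{"wz":-10.5},{"wz":-10.5},{"wz":-10.5},{"wz":-10.5},{"wz":-10.5,"tz":4},{"tz":0}]'
python3 - <<'E'
from h import *
np.set_printoptions(precision=2,suppress=True)
p=np.load("p.npy"); s=readout.state(); f=optics.grab_frame("wrist")
q=s["eef_rot"]; print(Ro.from_quat([q[1],q[2],q[3],q[0]]).as_matrix())
im=f["frame"].copy()
for P in [(-105,38,104),(-105,38,116),(-105,31,104),(-105,45,104),(58,38,80),(-99-p[3],0,36),(-65,-65,0),(-65,65,75),(-65,-65,75)]:
    u=wproj(f,s,u2w(p,P))[0]; print(P,u); cv2.circle(im,tuple(np.int32(u)),1,(0,255,0),-1)
cv2.imwrite("pics/w2.png",im)
E
```

```text
[[ 0.  1. -0.]
 [ 1. -0.  0.]
 [ 0. -0. -1.]]
(-105, 38, 104) [160.99 269.21]
(-105, 38, 116) [156.89 274.88]
(-105, 31, 104) [161.38 275.4 ]
(-105, 45, 104) [160.62 262.88]
(58, 38, 80) [324.11 275.18]
(np.float64(-149.87949539485768), 0, 36) [147.33 266.67]
(-65, -65, 0) [217.63 303.85]
(-65, 65, 75) [206.52 237.5 ]
(-65, -65, 75) [206.91 337.56]invalid input
```

View pics/w2.png

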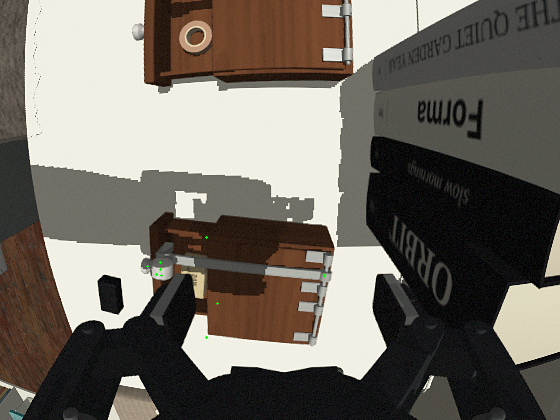

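```bash
python3 -m crank '[{"wx":0,"wy":0,"wz":0,"tx":-2.1,"ty":-4,"tz":0,"gripper":8.5}]'
```

```text
time_s: 1.42
tool_pos: [635.8, -20.5, 230.8]
eef_rot: [0.0, 0.706, 0.708, 0.0]
force: [-0.7, -0.4, 0.0]
width: 0.999
grip_force: 0.0
```

All seven keys are needed in every row. The preview matched the picture, so I'm carrying on.

```bash
python3 -m crank '[{"wx":0,"wy":0,"wz":0,"tx":-2.1,"ty":-4,"tz":0,"gripper":8.5},{"wx":0,"wy":0,"wz":0,"tx":-2.1,"ty":-3.9,"tz":0,"gripper":8.5},{"wx":0,"wy":0,"wz":-10.5,"tx":0,"ty":0,"tz":0,"gripper":8.5},{"wx":0,"wy":0,"wz":-10.5,"tx":0,"ty":0,"tz":0,"gripper":8.5},{"wx":0,"wy":0,"wz":-10.5,"tx":0,"ty":0,"tz":0,"gripper":8.5},{"wx":0,"wy":0,"wz":-10.5,"tx":0,"ty":0,"tz":0,"gripper":8.5},{"wx":0,"wy":0,"wz":-10.5,"tx":0,"ty":0,"tz":0,"gripper":8.5},{"wx":0,"wy":0,"wz":-10.5,"tx":0,"ty":0,"tz":0,"gripper":8.5},{"wx":0,"wy":0,"wz":-10.5,"tx":0,"ty":0,"tz":0,"gripper":8.5},{"wx":0,"wy":0,"wz":-10.5,"tx":0,"ty":0,"tz":3,"gripper":8.5},{"wx":0,"wy":0,"wz":0,"tx":0,"ty":0,"tz":0,"gripper":8.5}]'
python3 - <<'E'
from h import *
np.set_printoptions(precision=2,suppress=True)
p=np.load("p.npy"); s=readout.state(); f=optics.grab_frame("wrist")
q=s["eef_rot"]; print(Ro.from_quat([q[1],q[2],q[3],q[0]]).as_matrix())
im=f["frame"].copy()
for P in [(-105,38,104),(-105,38,116),(-105,31,104),(-105,45,104),(58,38,80),(-99-p[3],0,36),(-65,-65,0),(-65,65,75),(-65,-65,75)]:
    u=wproj(f,s,u2w(p,P))[0]; print(P,u); cv2.circle(im,tuple(np.int32(u)),1,(0,255,0),-1)
cv2.imwrite("pics/w3.png",im)
E
```

```text
time_s: 2.8
tool_pos: [554.3, -62.5, 198.8]
eef_rot: [-0.003, 0.053, 0.999, 0.001]
force: [-0.1, 1.2, 1.3]
width: 0.992
grip_force: 0.0
[[-0.99  0.11 -0.01]
 [ 0.11  0.99  0.  ]
 [ 0.01  0.   -1.  ]]
(-105, 38, 104) [282.14 218.87]
(-105, 38, 116) [282.1  223.97]
(-105, 31, 104) [273.08 218.9 ]
(-105, 45, 104) [291.21 218.84]
(58, 38, 80) [282.99 357.3 ]
(np.float64(-149.87949539485768), 0, 36) [242.02 151.45]
(-65, -65, 0) [192.56 223.85]
(-65, 65, 75) [312.43 250.87]
(-65, -65, 75) [172.26 250.06]
```

View pics/w3.png

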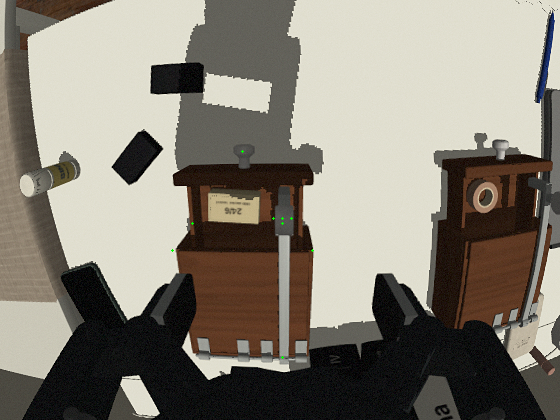

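The knob is centred between the fingers at about (284,219), and the box is visible in the drawer. I'll descend and close.

```bash
python3 -m crank '[{"wx":0,"wy":0,"wz":0,"tx":-0.1,"ty":0.05,"tz":4,"gripper":8.5},{"wx":0,"wy":0,"wz":0,"tx":0,"ty":0,"tz":4,"gripper":8.5},{"wx":0,"wy":0,"wz":0,"tx":0,"ty":0,"tz":2,"gripper":8.5},{"wx":0,"wy":0,"wz":0,"tx":0,"ty":0,"tz":1,"gripper":5},{"wx":0,"wy":0,"wz":0,"tx":0,"ty":0,"tz":0,"gripper":3},{"wx":0,"wy":0,"wz":0,"tx":0,"ty":0,"tz":0,"gripper":0.5},{"wx":0,"wy":0,"wz":0,"tx":0,"ty":0,"tz":0,"gripper":0.5},{"wx":0,"wy":0,"wz":0,"tx":0,"ty":0,"tz":0,"gripper":0.5},{"wx":0,"wy":0,"wz":0,"tx":0,"ty":0,"tz":0,"gripper":0.5},{"wx":0,"wy":0,"wz":0,"tx":0,"ty":0,"tz":0,"gripper":0.5}]'
```

```text
time_s: 4.1
tool_pos: [557.9, -62.8, 92.8]
eef_rot: [0.001, 0.053, 0.999, -0.0]
force: [-1.3, 0.0, 5.5]
width: 0.148
grip_force: 61.6
```

```bash
python3 -m crank '[{"wx":0,"wy":0,"wz":0,"tx":-0.34,"ty":0,"tz":-1.69,"gripper":0.5},{"wx":0,"wy":0,"wz":0,"tx":-0.51,"ty":0,"tz":-1.64,"gripper":0.5},{"wx":0,"wy":0,"wz":0,"tx":-0.69,"ty":0,"tz":-1.59,"gripper":0.5},{"wx":0,"wy":0,"wz":0,"tx":-0.85,"ty":0,"tz":-1.5,"gripper":0.5},{"wx":0,"wy":0,"wz":0,"tx":0,"ty":0,"tz":0,"gripper":0.5}]'
```

```text
time_s: 4.72
tool_pos: [581.5, -65.3, 155.2]
eef_rot: [0.001, 0.052, 0.999, -0.0]
force: [4.2, 0.1, -3.7]
width: 0.148
grip_force: 59.1
```

Forces are low and it's still gripped. Continuing up the arc.

```bash
python3 -m crank '[{"wx":0,"wy":0,"wz":0,"tx":-0.99,"ty":0,"tz":-1.41,"gripper":0.5},{"wx":0,"wy":0,"wz":0,"tx":-1.15,"ty":0,"tz":-1.29,"gripper":0.5},{"wx":0,"wy":0,"wz":0,"tx":-1.27,"ty":0,"tz":-1.17,"gripper":0.5},{"wx":0,"wy":0,"wz":0,"tx":-1.38,"ty":0,"tz":-1.03,"gripper":0.5},{"wx":0,"wy":0,"wz":0,"tx":-1.48,"ty":0,"tz":-0.87,"gripper":0.5},{"wx":0,"wy":0,"wz":0,"tx":-1.57,"ty":0,"tz":-0.72,"gripper":0.5},{"wx":0,"wy":0,"wz":0,"tx":-1.64,"ty":0,"tz":-0.55,"gripper":0.5},{"wx":0,"wy":0,"wz":0,"tx":0,"ty":0,"tz":0,"gripper":0.5}]'
python3 - <<'E'
from h import *
f=optics.grab_frame("side"); g=optics.grab_frame("scene")
cv2.imwrite("pics/up.png",cv2.resize(np.hstack([f["frame"][:300,100:400],g["frame"][60:360,180:480]]),(800,400)))
E
```

```text
time_s: 5.72
tool_pos: [673.9, -75.3, 223.8]
eef_rot: [-0.003, 0.052, 0.999, -0.0]
force: [-0.4, -2.8, -6.2]
width: 0.142
grip_force: 59.8
```

View pics/up.png

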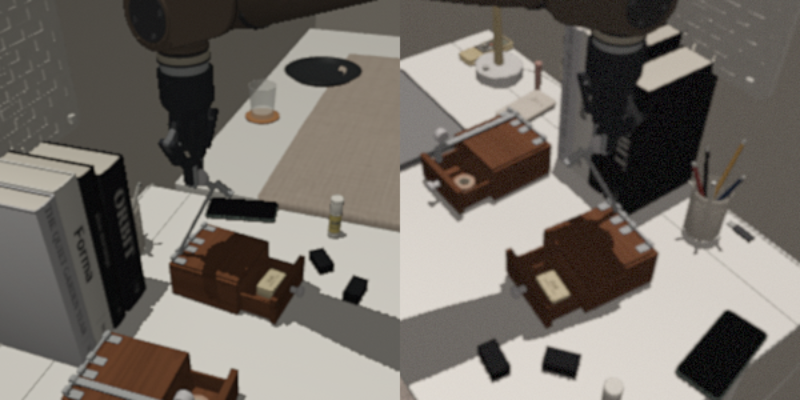

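The stay is well up, knob held above the lid, and the box is still in the drawer. I'll release, retreat upwards and go round to the front of the drawer knob.

```bash
python3 -m crank '[{"wx":0,"wy":0,"wz":0,"tx":0,"ty":0,"tz":0,"gripper":4},{"wx":0,"wy":0,"wz":0,"tx":0,"ty":0,"tz":0,"gripper":4},{"wx":0,"wy":0,"wz":0,"tx":0,"ty":0,"tz":0,"gripper":4},{"wx":0,"wy":0,"wz":0,"tx":0,"ty":0,"tz":-3,"gripper":4},{"wx":0,"wy":0,"wz":0,"tx":0,"ty":0,"tz":-3,"gripper":4},{"wx":0,"wy":0,"wz":0,"tx":4.1,"ty":-0.77,"tz":0,"gripper":4},{"wx":0,"wy":0,"wz":0,"tx":4.1,"ty":-0.77,"tz":0,"gripper":0},{"wx":0,"wy":0,"wz":0,"tx":4.1,"ty":-0.77,"tz":0,"gripper":0},{"wx":0,"wy":0,"wz":0,"tx":4.1,"ty":-0.77,"tz":0,"gripper":0},{"wx":0,"wy":0,"wz":0,"tx":4,"ty":-0.75,"tz":0,"gripper":0},{"wx":0,"wy":0,"wz":0,"tx":0,"ty":0,"tz":5,"gripper":0},{"wx":0,"wy":0,"wz":0,"tx":0,"ty":0,"tz":5,"gripper":0},{"wx":0,"wy":0,"wz":0,"tx":0,"ty":0,"tz":4,"gripper":0},{"wx":0,"wy":0,"wz":0,"tx":0,"ty":0,"tz":0,"gripper":0}]'
python3 - <<'E'
from h import *
p=np.load("p.npy"); s=readout.state(); f=optics.grab_frame("wrist"); im=f["frame"].copy()
c,sn=np.cos(p[2]),np.sin(p[2]); d=np.array(s["tool_pos"])-[p[0],p[1],0]
print("tcp in unit",c*d[0]+sn*d[1],-sn*d[0]+c*d[1],d[2])
for P in [(-150,0,36),(-160,0,36)]:
    u=wproj(f,s,u2w(p,P))[0]; print(u); cv2.circle(im,tuple(np.int32(u)),1,(0,255,0),-1)
g=optics.grab_frame("side")["frame"]
cv2.imwrite("pics/w4.png",cv2.resize(np.hstack([im[60:360,130:430],g[60:360,130:430]]),(800,400)))
E
```

```text
time_s: 7.58
tool_pos: [466.1, -90.7, 143.4]
eef_rot: [-0.003, 0.052, 0.999, 0.001]
force: [-0.5, 0.0, -0.4]
width: 0.003
grip_force: 0.0
tcp in unit -191.20277906612927 1.4208383003142409 143.3925926448115
[281.2709698  258.74671224]
[281.22697386 247.98559098]
```

View pics/w4.png

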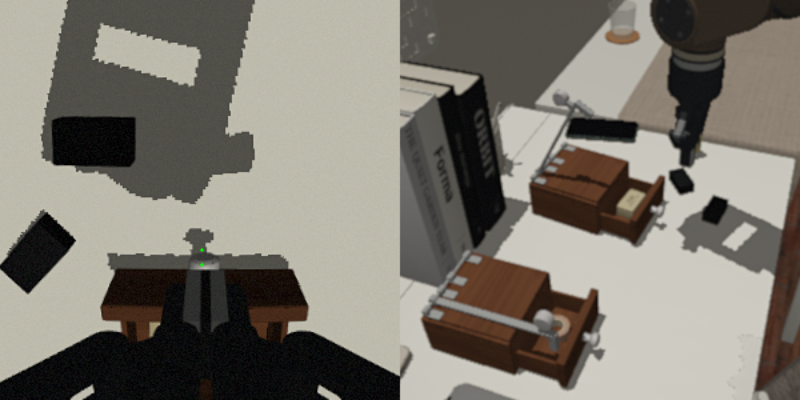

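The stay stays up on its own, the fingers are lined up with the drawer knob, and the box is visible in the drawer. Next I'll descend and push.

```bash
python3 -m crank '[{"wx":0,"wy":0,"wz":0,"tx":0,"ty":-0.1,"tz":4,"gripper":0},{"wx":0,"wy":0,"wz":0,"tx":0,"ty":0,"tz":4,"gripper":0},{"wx":0,"wy":0,"wz":0,"tx":0,"ty":0,"tz":3.7,"gripper":0},{"wx":0,"wy":0,"wz":0,"tx":0,"ty":0,"tz":0,"gripper":0},{"wx":0,"wy":0,"wz":0,"tx":-0.9,"ty":0,"tz":0,"gripper":0},{"wx":0,"wy":0,"wz":0,"tx":-0.7,"ty":0,"tz":0,"gripper":0},{"wx":0,"wy":0,"wz":0,"tx":-0.7,"ty":0,"tz":0,"gripper":0},{"wx":0,"wy":0,"wz":0,"tx":-0.7,"ty":0,"tz":0,"gripper":0},{"wx":0,"wy":0,"wz":0,"tx":-0.7,"ty":0,"tz":0,"gripper":0},{"wx":0,"wy":0,"wz":0,"tx":-0.7,"ty":0,"tz":0,"gripper":0},{"wx":0,"wy":0,"wz":0,"tx":-0.7,"ty":0,"tz":0,"gripper":0},{"wx":0,"wy":0,"wz":0,"tx":-0.7,"ty":0,"tz":0,"gripper":0},{"wx":0,"wy":0,"wz":0,"tx":-0.7,"ty":0,"tz":0,"gripper":0},{"wx":0,"wy":0,"wz":0,"tx":-0.7,"ty":0,"tz":0,"gripper":0},{"wx":0,"wy":0,"wz":0,"tx":0,"ty":0,"tz":0,"gripper":0}]'
```

```text
time_s: 9.55
tool_pos: [540.7, -100.4, 29.0]
eef_rot: [0.001, 0.052, 0.999, -0.0]
force: [0.8, 0.0, -0.1]
width: -0.0
grip_force: 0.0
```

```bash
python3 -m crank '[{"wx":0,"wy":0,"wz":0,"tx":-0.4,"ty":0,"tz":0,"gripper":0},{"wx":0,"wy":0,"wz":0,"tx":0,"ty":0,"tz":0,"gripper":0}]'; python3 -m crank '[{"wx":0,"wy":0,"wz":0,"tx":-0.3,"ty":0,"tz":0,"gripper":0},{"wx":0,"wy":0,"wz":0,"tx":0,"ty":0,"tz":0,"gripper":0}]'
```

```text
time_s: 9.8
tool_pos: [544.0, -100.7, 28.9]
eef_rot: [0.0, 0.052, 0.999, 0.0]
force: [-1.0, -0.2, 0.5]
width: 0.001
grip_force: 0.0
time_s: 10.05
tool_pos: [546.0, -100.8, 28.7]
eef_rot: [-0.001, 0.052, 0.999, 0.0]
force: [-4.2, -0.1, 1.6]
width: 0.001
grip_force: 1.8
```

```bash
python3 -m crank '[{"wx":0,"wy":0,"wz":0,"tx":-0.3,"ty":0,"tz":0,"gripper":0},{"wx":0,"wy":0,"wz":0,"tx":0,"ty":0,"tz":0,"gripper":0}]'; python3 -m crank '[{"wx":0,"wy":0,"wz":0,"tx":-0.3,"ty":0,"tz":0,"gripper":0},{"wx":0,"wy":0,"wz":0,"tx":0,"ty":0,"tz":0,"gripper":0}]'
```

```text
time_s: 10.3
tool_pos: [546.1, -100.8, 28.6]
eef_rot: [-0.005, 0.052, 0.999, 0.001]
force: [-12.4, 0.2, 9.9]
width: -0.0
grip_force: 6.3
time_s: 10.55
tool_pos: [546.1, -100.7, 28.6]
eef_rot: [-0.01, 0.051, 0.999, 0.001]
force: [-21.2, 0.1, 16.6]
width: -0.005
grip_force: 10.8
```

The drawer is hard against its stop where predicted (TCP x 546). I'll retreat and check.

```bash
python3 -m crank '[{"wx":0,"wy":0,"wz":0,"tx":1,"ty":0,"tz":0,"gripper":0},{"wx":0,"wy":0,"wz":0,"tx":3,"ty":0,"tz":0,"gripper":0},{"wx":0,"wy":0,"wz":0,"tx":3,"ty":0,"tz":0,"gripper":0},{"wx":0,"wy":0,"wz":0,"tx":0,"ty":0,"tz":-5,"gripper":0},{"wx":0,"wy":0,"wz":0,"tx":0,"ty":0,"tz":-5,"gripper":0},{"wx":0,"wy":0,"wz":0,"tx":0,"ty":0,"tz":-5,"gripper":0},{"wx":0,"wy":0,"wz":0,"tx":0,"ty":0,"tz":0,"gripper":0}]'
python3 - <<'E'
from h import *
p=np.load("p.npy")
f=optics.grab_frame("scene"); a=f["frame"]; b=optics.grab_frame("side"); g=b["frame"]
print(proj(f,u2w(p,(-99,0,36))),proj(b,u2w(p,(-99,0,36))))
cv2.imwrite("pics/end.png",cv2.resize(np.hstack([a[150:350,200:400],g[120:320,160:360]]),(800,400)))
E
```

```text
time_s: 11.42
tool_pos: [486.8, -95.7, 184.8]
eef_rot: [0.007, 0.052, 0.999, -0.002]
force: [0.3, -0.3, -0.6]
width: 0.001
grip_force: 0.0
[[288.51088557 268.3794328 ]] [[303.24378427 211.59712276]]
```

View pics/end.png

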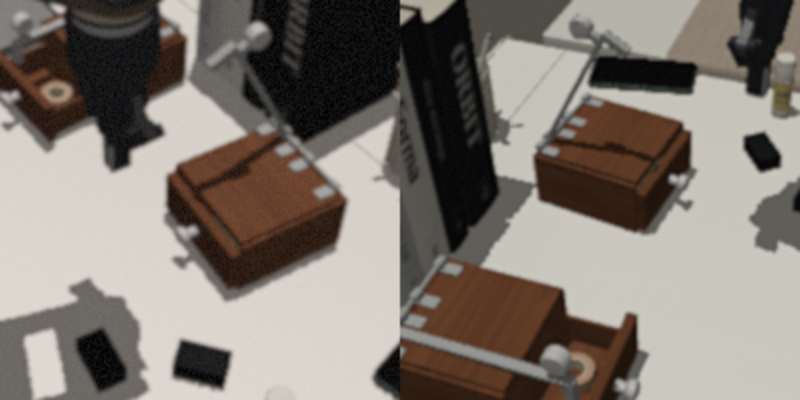

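The drawer is shut flush, the stay is up, the other unit hasn't moved, and the robot is clear.

```bash
python3 -c "
from plant import manip; print(manip.job_done())"
```

```text
the job is handed in; nothing more can be done
None
```

The stay on the staple-box unit is swung up to about 1.15 rad and left there, its drawer is pushed fully home with the box last seen inside just before the push, the tape unit is untouched, and the job is handed in at about 11.5 s.

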